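# Latch the blue instrument case

## Task

The blue carrying case is packed and ready to go: tip its latch claw over so that it hooks behind the steel keeper, then swing the black lever back the other way, over centre and down until it lies flat. The yellow case is still being packed, so do not touch it.

Things in the scene. Friction and masses are not known exactly. Their poses are not given: they have to be found in the camera images.
- blue_case: Blue case 192 (x) by 120 by 100 mm high, too heavy to shift, halves meeting at x = 0. Origin mid-underside, z up; in mm: on the top's centre line (y = 0) are the lever's pin (along y; x -30, z 116) on the -x half and the keeper, a steel lip 34 wide, 7 thick, top at z 116, rear edge x 30, on the +x half. A sprung seal parts the halves 3.5 mm; closing the latch draws them together.
- blue_claw_tip (a point): Lower end of the hook, turned down 12 mm, on the steel claw (strip 18 wide, 5 thick), hinged to the lever 24 mm from its pin, 80 mm to the hook. Starts cocked up 54-72 deg, leaning to +x, tip 82-100 mm above the pin, held by friction; pushed to +x below some 45 deg it drops, hook behind (+x of) the keeper. Hooked, in the case frame: z 100 to 105 mm (keeper top 116), x 28 to 42.
- blue_lever_end (a point): End of the black lever (outer face), 63 mm from its pin, 34 mm wide, 5 thick. Starts within 8 deg of upright, end below the claw's top, and stays where left. Closes by swinging to -x and down, some 2 to 3 N at its end; below about 10 deg it pulls itself shut over centre. Closed it lies flat, pointing to -x: in the case frame the end is at x -93, z 121 mm (top face).
- yellow_case: Yellow case, same size, frame and open latch as the blue one. To be left alone.
There are look-alikes about, which are no part of the job. What is meant by the blue_case is not white, and is the larger of those in its own colour.

How it is judged (in metres and radians):
On the way, in this order (a step that is already met when the one before it is completed fails the run):
1. the claw is hooked down behind the keeper while the lever is still up (z of blue_claw_tip in the frame of blue_case below 0.112 m and x of blue_claw_tip in the frame of blue_case between 0.026 and 0.05 m and z of blue_lever_end in the frame of blue_case above 0.15 m), for 0.2 s.
2. the lever is swung down with the claw still hooked (z of blue_claw_tip in the frame of blue_case below 0.112 m and x of blue_claw_tip in the frame of blue_case between 0.026 and 0.05 m and z of blue_lever_end in the frame of blue_case below 0.132 m), for 0.2 s.
At the end, for the whole second after the job is handed in: The blue case's lever lies flat on its own half (its end within 11 mm, 10 degrees, of fully down) and the claw's hook is down behind the keeper (its lower end at least 4 mm below the keeper's top). The yellow case has not been touched (all of step 2 and x of blue_lever_end in the frame of blue_case below -0.08 m).
It fails at once if the yellow case or its latch is touched (more than 1 N) (contact force between yellow_case and the fingers above 1 N or contact force between yellow_case and the arm above 1 N).
It also fails if it takes over 32 s, if anything falls off the work surface, if the arm or the gripper's body presses on something with over 40 N, if the wrist force passes 120 N, or if a joint passes its speed limit or range.

## Robot

A 6-joint arm with a two-finger parallel gripper is mounted at the origin on the work surface. World frame = base frame: x ahead of the robot, y to its left, z up, the work surface at z = 0. Lengths are in m, angles in degrees, forces in N, time in s.
With the tool pointing down it reaches from about 0.375 to 0.9 m from the base axis. Payload 3.1 kg.
Tool frame: the origin (TCP) lies midway between the tips of the shut fingers; the grasp point (between the pads) lies 19 mm behind it (bot.hold_point_z is the distance from the TCP to the grasp point, in m); z points along the fingers, y is the line along which they close (so a half turn about z gives the same grasp; the last joint's range is limited). The gripper opens to 87 mm and grips with 3 to 60 N. Pads are 19 mm wide; open, the fingers measure 117 mm over their backs; the gripper's body (75 mm by 190 mm) begins 51 mm behind the grasp point.
Start: joints at [-82.248, 30.224, 82.088, -0, 67.689, -10.227], TCP at [0.193, -0.594, 0.223] pointing down, gripper open.
Joint ranges: [-176.69, 176.69], [-43.24, 126.21], [12.49, 139.97], [-82, 262], [0, 151.66], [-163.58, 163.58]. Speed limits (degrees/s): [159.86, 159.86, 180, 180, 180, 180].

## Interface

Orientations are given as a 3x3 rotation matrix whose columns are the frame's x, y, z axes.
In Python, from rig import read_state, optics, order, bot gives the robot as it stands.
- The arm moves only by the tool drive_tool, never from a script. Its argument "steps" is a list of rows, each a list of 7 numbers: the finger opening in mm, from 0 to 87, then the shift along the tool's x, y, z normalised to -1 to 1, where 1 is 0.12 m, then the turn, a rotation vector about the tool's x, y, z normalised to -1 to 1, where 1 is 1.5 rad. In form: [[jaw, tx, ty, tz, ax, ay, az], ...]. A call has 1 to 8 rows; each row is the pose to reach, as a shift and turn from the pose commanded when the call began, along the tool's axes at that moment; what a row does not reach only later rows make up. A row lasts 1/10 s, in which the tool goes at most 50 mm and 8.59 degrees, less where a joint would pass 70% of its speed; a pose out of reach is approached as far as the arm can. A call with a number of a shift or a turn outside -1 to 1 is refused whole. A call with a gripper value outside its range is refused whole. The fingers move at their own pace and stop on an object; the grip force is fixed at half the most. Time passes only in rows, so rows that repeat a pose let the fingers close. It gives the time, the measured TCP pose, the force, the opening and the grip force at its end, in the units of the state.
- read_state(): the state, without advancing time (a new reading comes with each control period).
- optics.capture(name): name is "scene" or "top" or "wrist"; returns a dict with "color" (480x640x3 uint8, blue, green, red), "range_z" (480x640 float32, m along the optical axis (not along the pixel's ray), 0 where there is no reading), "fx", "fy", "cx", "cy" (pixels), "rvec" (rotation vector, rad) and "tvec" (3), from world to camera coordinates, as OpenCV has them. Camera axes: x right, y down, z forward; pixel columns grow to the right and rows downward; lengths in m; the calibration is good to about 2 mm. A picture is of the moment at which its call begins.
- order.hand_in(): hands the job in; it is judged then, once.
The state is a dict: "time_s": time; "joint_positions": joint angles; "qvel": joint speeds; "tau": joint torques, N m; "position": TCP position; "tcp_rot": TCP orientation; "force": force on the tool from outside, world axes, zero at the start; "moment": the same for the moment, N m; "opening": opening from 0.0 (shut) to 1.0 (fully open); "grasp_force": force on a finger pad.
Only numpy, scipy, OpenCV 4.12 (cv2) and the standard library are available. Lean on these libraries where they do the work, as an engineer would, in place of code of your own. Each camera call takes 0.05 s, during which the arm holds its last target. There are 200 camera calls.

## Working session

There is one attempt and no reset: what is moved stays moved. The work goes in short steps, Python scripts to look and compute and a tool call to move; the robot and the scene stay as the last step left them, time stands still between calls to the robot, and variables do not carry over. Pictures are saved under pics/ and viewed, at most 10 in all, crops included, and the job is handed in when it is done.

Besides the shell and the picture viewer there is one more tool, called after "Emit:" as name(argument=value, ...), one argument or row to a line, values as JSON. drive_tool: Moves the arm, as the interface text tells. Scaled input: -1 to 1 covers 0.12 m each way for a shift and 1.5 rad each way for a turn. Its arguments: {"type":"object","properties":{"steps":{"type":"array"}},"required":["steps"]}

```bash
mkdir -p pics; ls; cat > h.py <<'E'
import numpy as np, cv2
from rig import read_state, optics, order, bot
def cloud(c):
    R=cv2.Rodrigues(np.array(c["rvec"],float))[0]; t=np.array(c["tvec"],float).ravel()
    z=c["range_z"]; v,u=np.mgrid[:480,:640]
    P=np.stack([(u-c["cx"])/c["fx"]*z,(v-c["cy"])/c["fy"]*z,z],-1)
    W=(P-t)@R; W[z==0]=np.nan
    return W
E
python3 - <<'E'
from h import *
for n in("scene","top"):
    c=optics.capture(n); cv2.imwrite(f"pics/{n}1.png",c["color"]); np.savez(f"{n}1.npz",**c)
s=read_state(); print(s["time_s"],s["position"],s["tcp_rot"])
E
```

```text
pics
0.1 [ 0.19284704 -0.59378058  0.22165091] [[ 9.51170800e-01  3.08664924e-01 -2.71749376e-04]
 [ 3.08664832e-01 -9.51168748e-01  2.00844644e-03]
 [ 3.61457453e-04 -1.99425508e-03 -9.99997946e-01]]
```

View pics/scene1.png

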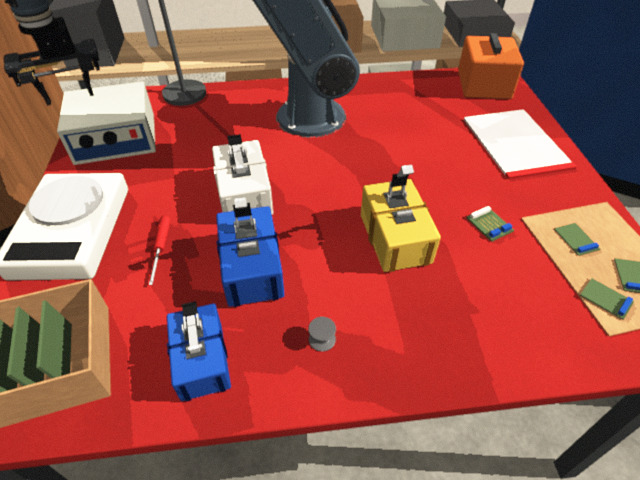

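View pics/top1.png

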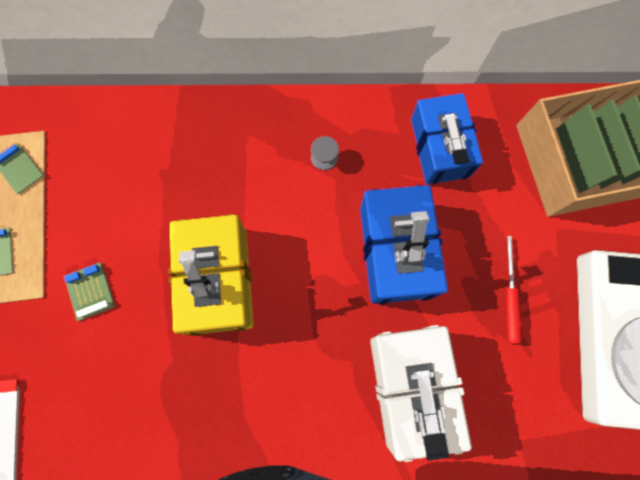

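The scene view shows the larger blue case around (250,255), and the top view shows it at (402,243). Its keeper, at about (405,222), is on the far side, so case +x points away from the robot. The yellow case is at (210,273) in the top view. The small blue and white cases are decoys.

```bash
python3 - <<'E'
from h import *
c=dict(np.load("top1.npz")); W=cloud(c); hsv=cv2.cvtColor(c["color"],cv2.COLOR_BGR2HSV)
roi=np.zeros((480,640),bool); roi[178:308,350:455]=1
m=roi&(abs(hsv[...,0].astype(int)-113)<15)&(hsv[...,1]>120)&(abs(W[...,2]-.1)<.012)
P=W[m]; print(m.sum(),np.median(P[:,2]))
r=cv2.minAreaRect((P[:,:2]*1000).astype(np.float32)); print(r)
(w,h),a=r[1],r[2]; yaw=a if w>h else a-90
if yaw<-90: yaw+=180
if yaw>90: yaw-=180
y=np.radians(yaw); C=np.array(r[0])/1000
print("yaw",yaw,C)
Rz=np.array([[np.cos(y),-np.sin(y)],[np.sin(y),np.cos(y)]])
np.savez("case.npz",C=C,y=y)
for n in("top","scene"):
    c=dict(np.load(n+"1.npz")); W=cloud(c).reshape(-1,3)
    L=np.c_[(W[:,:2]-C)@Rz,W[:,2]]*1000
    q=L[(abs(L[:,0])<96)&(abs(L[:,1])<40)&(L[:,2]>108)&(L[:,2]<240)]
    print(n,len(q))
    for z0 in range(108,230,8):
        s=q[(q[:,2]>=z0)&(q[:,2]<z0+8)]
        if len(s): print(z0,len(s),np.percentile(s[:,0],[2,50,98]).round(),np.percentile(s[:,1],[2,50,98]).round())
c=dict(np.load("top1.npz"));s=dict(np.load("scene1.npz"))
a=cv2.resize(c["color"][170:310,340:460],None,fx=4,fy=4);b=cv2.resize(s["color"][190:310,205:295],None,fx=4,fy=4)
b=cv2.copyMakeBorder(b,0,560-480,0,0,cv2.BORDER_CONSTANT)
o=np.hstack([a,b]);print(o.shape);cv2.imwrite("pics/crop.png",cv2.resize(o,(800,int(560*800/o.shape[1]))))
E
```

```text
5724 0.09876371659589553
((588.1932373046875, -191.50802612304688), (194.3284912109375, 124.54458618164062), 5.180816650390625)
yaw 5.180816650390625 [ 0.58819324 -0.19150803]
top 1002
108 88 [-37.  26.  31.] [-15.   3.  21.]
116 55 [-38. -29.  30.] [-21.  17.  22.]
124 15 [-38. -36. -27.] [-17.  16.  17.]
132 17 [-41. -35. -27.] [-17.  16.  17.]
140 69 [-43. -39. -27.] [-15.   3.  16.]
148 100 [-40. -35. -25.] [-17.   2.  16.]
156 64 [-34. -31. -24.] [-17.   1.  16.]
164 61 [-30. -27. -23.] [-15.  -1.  16.]
172 121 [-25. -22. -17.] [-17.   1.  16.]
180 53 [-21. -18. -14.] [-15.  -1.   8.]
188 54 [-16. -13.  -8.] [-10.   1.   8.]
196 61 [-11.  -8.  -4.] [-10.  -1.   8.]
204 94 [-6. -1. 17.] [-10.   1.  10.]
212 150 [-1.  5. 14.] [-11.  -1.  10.]
scene 472
108 69 [-31.  26.  31.] [-20.   2.  21.]
116 87 [-37. -27.  31.] [-21.   0.  22.]
124 10 [-31. -26. -24.] [-20. -14.  15.]
132 13 [-30. -26. -25.] [-17.  14.  17.]
140 21 [-27. -25. -23.] [-16.   1.  16.]
148 42 [-25. -23. -21.] [-15.   0.  16.]
156 43 [-24. -23. -20.] [-16.  -2.  16.]
164 40 [-23. -22. -19.] [-16.   1.  16.]
172 27 [-26. -19. -16.] [-16.   2.  16.]
180 5 [-24. -23. -15.] [-11.  13.  17.]
204 30 [12. 15. 16.] [-10.  -1.  10.]
212 84 [ 2.  8. 16.] [-11.   0.  10.]
220 1 [4. 4. 4.] [-3. -3. -3.]
(560, 840, 3)
```

View pics/crop.png

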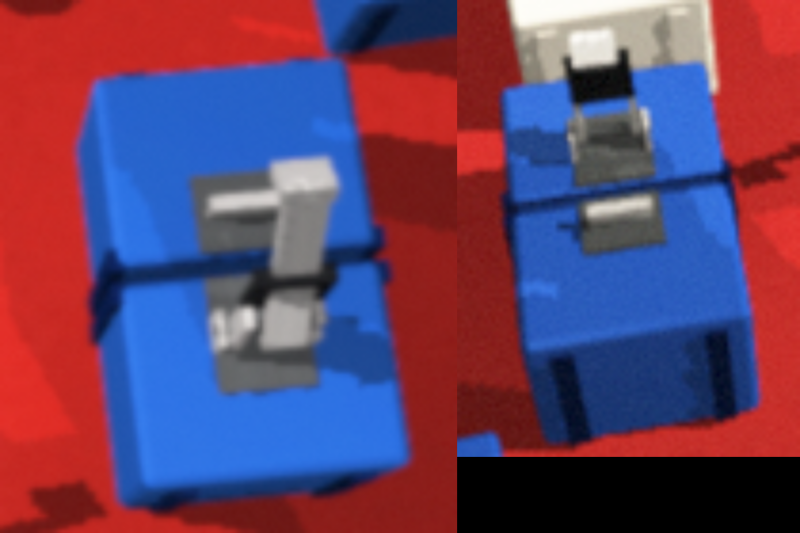

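The case pose is good: the keeper and lever positions agree with the given geometry. The claw is up about 60° and the lever leans about 6° to +x. Next I'll lift and align the tool with the case, then go in behind the claw with the fingers shut.

Emit:
drive_tool(
  steps=[
    [0,0.3,-0.3,-0.3,0,0,0.08],
    [0,0.7,-0.7,-0.6,0,0,0.149],
    [0,1,-1,-0.6,0,0,0.149],
    [0,1,-1,-0.6,0,0,0.149],
  ],
)

```text
time_s: 0.5
position: [0.2708, -0.4407, 0.2951]
tcp_rot: [[0.996, 0.09, 0.0], [0.09, -0.996, 0.001], [0.001, -0.001, -1.0]]
force: [0.5, 0.2, 0.0]
opening: 0.721
grasp_force: 0.0
```

```bash
cat >> h.py <<'E'
def case():
    d=np.load("case.npz"); y=float(d["y"]); R=np.array([[np.cos(y),-np.sin(y),0],[np.sin(y),np.cos(y),0],[0,0,1]])
    return np.r_[d["C"],0],R
def to(*pts):
    s=read_state(); p=np.array(s["position"]); T=np.array(s["tcp_rot"]); C,R=case()
    L=(R.T@(p-C))*1000
    print("t",s["time_s"],"tcp in case mm",L.round(1),"F",np.round(s["force"],1))
    print("turn needed",(cv2.Rodrigues(T.T@(R@np.diag([1,-1,-1.])))[0].ravel()/1.5).round(4))
    for q in pts: print(q,((T.T@(C+R@(np.array(q)/1000)-p))/.12).round(3))
E
python3 -c "
from h import *
to((-45,0,270))"
```

```text
t 0.5 tcp in case mm [-338.6 -219.5  295.1] F [0.5 0.2 0. ]
turn needed [-0.0005 -0.0003  0.0001]
(-45, 0, 270) [ 2.447 -1.829  0.212]
```

Emit:
drive_tool(
  steps=[
    [0,0.3,-0.3,0,0,0,0],
    [0,0.6,-0.6,0,0,0,0],
    [0,0.9,-0.9,0,0,0,0],
    [0,1,-1,0,0,0,0],
  ],
)

```text
time_s: 0.9
position: [0.3802, -0.3089, 0.2943]
tcp_rot: [[0.996, 0.094, -0.0], [0.094, -0.996, 0.002], [0.0, -0.002, -1.0]]
force: [-0.1, -0.6, -0.3]
opening: 0.357
grasp_force: 0.0
```

Emit:
drive_tool(
  steps=[
    [0,0.35,-0.2,0,0,0,0],
    [0,0.7,-0.5,0,0,0,0],
    [0,1,-0.75,0,0,0,0],
    [0,1,-0.75,0,0,0,0],
    [0,1,-0.75,0,0,0,0],
  ],
)

```text
time_s: 1.4
position: [0.4904, -0.2112, 0.294]
tcp_rot: [[0.996, 0.094, -0.001], [0.094, -0.996, 0.0], [-0.001, -0.0, -1.0]]
force: [-0.6, -1.0, -0.2]
opening: 0.011
grasp_force: 0.0
```

```bash
python3 -c "
from h import *
to((-45,0,270),(-36,0,190))"
```

```text
t 1.4 tcp in case mm [-99.2 -10.8 294. ] F [-0.6 -1.  -0.2]
turn needed [-0.0002  0.0009  0.0022]
(-45, 0, 270) [ 0.452 -0.088  0.2  ]
(-36, 0, 190) [ 0.528 -0.088  0.866]
```

Emit:
drive_tool(
  steps=[
    [0,0.2,-0.09,0,0,0,0],
    [0,0.45,-0.09,0.2,0,0,0],
    [0,0.5,-0.09,0.5,0,0,0],
    [0,0.52,-0.09,0.75,0,0,0],
    [0,0.52,-0.09,0.86,0,0,0],
    [0,0.52,-0.09,0.86,0,0,0],
  ],
)

```text
time_s: 2.0
position: [0.5491, -0.1966, 0.1893]
tcp_rot: [[0.996, 0.088, -0.005], [0.088, -0.996, 0.002], [-0.005, -0.003, -1.0]]
force: [-1.0, -0.7, 0.5]
opening: 0.005
grasp_force: 0.0
```

```bash
python3 -c "
from h import *
to((-20,0,190),(0,0,189),(12,0,186))
c=optics.capture('scene');cv2.imwrite('pics/s2.png',cv2.resize(c['color'][150:310,180:320],None,fx=3.5,fy=3.5))"
```

```text
t 2.0 tcp in case mm [-39.4  -1.5 189.3] F [-1.  -0.7  0.5]
turn needed [-0.0019  0.0031 -0.0014]
(-20, 0, 190) [ 0.162 -0.013 -0.007]
(0, 0, 189) [ 0.329 -0.014  0.001]
(12, 0, 186) [ 0.429 -0.014  0.025]
```

View pics/s2.png

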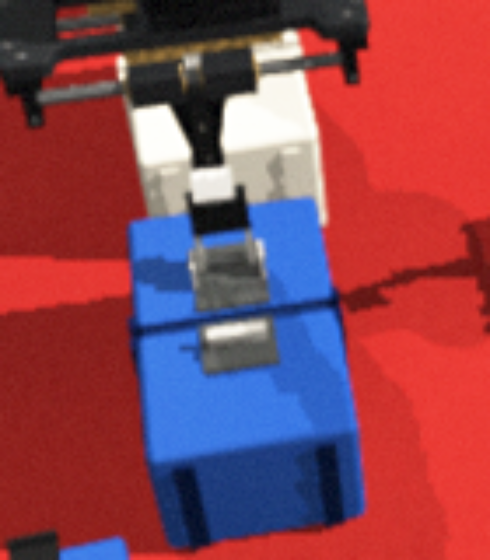

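The shut fingers are behind the claw, whose top is at about (212,185) in the crop, and they are centred on it. Next is a slow push to +x.

Emit:
drive_tool(
  steps=[
    [0,0.08,-0.01,0,0,0,0],
    [0,0.15,-0.01,0,0,0,0],
    [0,0.21,-0.01,0,0,0,0],
    [0,0.27,-0.01,0,0,0,0],
    [0,0.32,-0.01,0,0,0,0],
    [0,0.36,-0.01,0.01,0,0,0],
    [0,0.4,-0.01,0.02,0,0,0],
    [0,0.43,-0.01,0.02,0,0,0],
  ],
)

```text
time_s: 2.85
position: [0.6028, -0.19, 0.1885]
tcp_rot: [[0.996, 0.09, -0.001], [0.09, -0.996, 0.0], [-0.001, -0.0, -1.0]]
force: [0.0, 0.9, 0.2]
opening: 0.005
grasp_force: 0.0
```

```bash
cat > look.py <<'E'
from h import *
import sys
to(); n=sys.argv[1]
c=optics.capture('scene');cv2.imwrite(f'pics/{n}.png',cv2.resize(c['color'][150:310,180:320],None,fx=3.5,fy=3.5))
C,R=case()
for cam in('scene','top'):
    c=optics.capture(cam); L=((cloud(c).reshape(-1,3)-C)@R)*1000
    q=L[(abs(L[:,0])<110)&(abs(L[:,1])<20)&(L[:,2]>112)&(L[:,2]<225)]
    print(cam,[(x,int(np.median(s)),int(s.max())) for x in range(-110,60,10) for s in [q[(q[:,0]>=x)&(q[:,0]<x+10),2]] if len(s)>3])
E
python3 look.py s3
```

```text
t 2.85 tcp in case mm [ 14.7   0.2 188.5] F [0.  0.9 0.2]
turn needed [-0.0003  0.0004  0.    ]
scene [(-40, 120, 129), (-30, 147, 179), (-20, 145, 180), (-10, 142, 146), (0, 140, 200), (10, 137, 215), (20, 199, 224), (30, 132, 136), (40, 128, 134), (50, 126, 131)]
top []
```

View pics/s3.png

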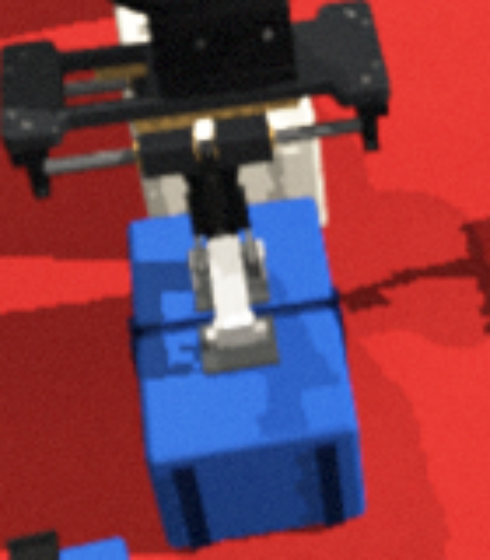

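The claw has swung down; its strip runs from (225,240) to (235,325) in the crop. The depth puts its end slightly high, so I'll let time pass and re-measure.

Emit:
drive_tool(
  steps=[
    [0,0.0,0,-0.1,0,0,0],
    [0,0.1,0,-0.1,0,0,0],
    [0,0.1,0,-0.1,0,0,0],
  ],
)

```text
time_s: 3.3
position: [0.6168, -0.1896, 0.2022]
tcp_rot: [[0.996, 0.09, 0.004], [0.09, -0.996, -0.002], [0.004, 0.002, -1.0]]
force: [0.5, 0.1, 0.1]
opening: 0.008
grasp_force: 0.0
```

```bash
python3 look.py s4; python3 - <<'E'
from h import *
C,R=case(); c=optics.capture('scene'); L=((cloud(c).reshape(-1,3)-C)@R)*1000
for yr in((-9,9),(-70,-30)):
  q=L[(L[:,1]>yr[0])&(L[:,1]<yr[1])&(L[:,0]>25)&(L[:,0]<75)&(L[:,2]<140)&(L[:,2]>90)]
  for x in range(25,75,4):
    s=q[(q[:,0]>=x)&(q[:,0]<x+4)]
    if len(s): print(yr,x,np.sort(s[:,2]).round()[::max(1,len(s)//8)])
E
```

```text
t 3.3 tcp in case mm [ 28.6  -0.7 202.2] F [0.5 0.1 0.1]
turn needed [ 0.0013 -0.0026  0.    ]
scene [(-40, 118, 131), (-30, 146, 180), (-20, 142, 181), (-10, 136, 142), (0, 132, 136), (10, 127, 132), (20, 121, 223), (30, 206, 224), (40, 114, 221)]
top []
(-9, 9) 25 [117. 120. 120. 121. 121. 122. 122. 123. 123. 123. 123. 124. 124. 125.
 126.]
(-9, 9) 29 [115. 118. 119. 120. 121. 121. 121. 123. 124. 124.]
(-9, 9) 33 [114. 117. 118. 119. 119. 120. 120. 121. 122. 123.]
(-9, 9) 37 [114. 115. 117. 117. 117. 118. 119. 120.]
(-9, 9) 41 [ 96.  99. 101. 103. 107. 115. 115. 116.]
(-9, 9) 45 [ 98.  99. 100. 101. 109. 111. 113. 114. 114. 115. 118.]
(-9, 9) 49 [ 97.  97.  98.  98.  98.  99.  99. 100. 100. 104. 115.]
(-9, 9) 53 [ 97.  98.  98.  98.  98.  99.  99.  99.  99.  99. 100. 100. 102.]
(-9, 9) 57 [ 97.  97.  97.  97.  97.  98.  98.  98.  98.  99.  99. 100. 101. 102.]
(-9, 9) 61 [ 97.  97.  97.  97.  98.  98.  99.  99. 100. 100. 100. 101.]
(-9, 9) 65 [ 97.  97.  98.  98.  99.  99. 100. 100.]
(-9, 9) 69 [ 96.  96.  97.  97.  97.  98.  99.  99. 100.]
(-9, 9) 73 [ 96.  98.  99.  99. 100.]
(-70
[... 183 characters left out ...]
100. 100. 103.]
(-70, -30) 37 [ 94.  97.  98.  98.  99.  99.  99. 100. 100. 100. 102.]
(-70, -30) 41 [ 96.  97.  97.  98.  98.  98.  99.  99.  99. 100. 101.]
(-70, -30) 45 [ 96.  97.  98.  99.  99.  99.  99. 100. 100. 100. 102.]
(-70, -30) 49 [ 97.  97.  97.  98.  99.  99. 100. 100. 101.]
(-70, -30) 53 [ 95.  97.  98.  98.  98.  99.  99. 100.]
(-70, -30) 57 [ 95.  96.  97.  98.  98.  98.  99. 100. 101.]
(-70, -30) 61 [ 94.  97.  97.  97.  98.  98.  99.  99. 100. 100. 102.]
(-70, -30) 65 [ 92.  96.  97.  97.  98.  98.  99.  99. 100. 100.]
(-70, -30) 69 [ 94.  96.  97.  97.  97.  98.  98.  98.  99.  99.  99. 102.]
(-70, -30) 73 [ 97.  97.  98.  98.  98.  98.  99.  99.  99.  99.  99.  99. 101.]
```

The claw is now fully down, with its tip at about x 43, z 101 behind the keeper, and the lever is still up at z 181. Next I'll swing the lever to -x.

Emit:
drive_tool(
  steps=[
    [0,-0.17,0,0.22,0,0,0],
    [0,-0.2,0,0.285,0,0,0],
    [0,-0.32,0,0.29,0,0,0],
    [0,-0.39,0,0.28,0,0,0],
    [0,-0.44,0,0.285,0,0,0],
    [0,-0.5,0,0.29,0,0,0],
    [0,-0.555,0,0.31,0,0,0],
    [0,-0.605,0,0.335,0,0,0],
  ],
)

```text
time_s: 4.3
position: [0.5426, -0.1961, 0.1613]
tcp_rot: [[0.996, 0.09, 0.002], [0.09, -0.996, -0.001], [0.002, 0.001, -1.0]]
force: [1.9, 0.7, 2.1]
opening: 0.004
grasp_force: 1.3
```

```bash
python3 look.py s5;python3 -c "
from h import *
to((-50,0,159),(-60,0,150),(-68,0,138),(-71,0,130),(-72.5,0,121),(-72.5,0,117))"
```

```text
t 4.3 tcp in case mm [-45.9  -0.4 161.3] F [1.9 0.7 2.1]
turn needed [ 0.0007 -0.0013 -0.0001]
scene [(-70, 166, 171), (-60, 156, 209), (-50, 145, 212), (-40, 182, 218), (-30, 132, 139), (-20, 132, 136), (-10, 129, 134), (0, 126, 130), (10, 124, 127), (20, 120, 126), (30, 118, 123)]
top [(20, 115, 121), (30, 118, 121)]
t 4.45 tcp in case mm [-46.6  -0.2 160.7] F [0.1 0.1 0.2]
turn needed [ 0.      0.0004 -0.0002]
(-50, 0, 159) [-0.028 -0.001  0.014]
(-60, 0, 150) [-0.112 -0.001  0.089]
(-68, 0, 138) [-0.178 -0.001  0.189]
(-71, 0, 130) [-0.203 -0.001  0.256]
(-72.5, 0, 121) [-0.216 -0.001  0.331]
(-72.5, 0, 117) [-0.216 -0.001  0.364]
```

View pics/s5.png

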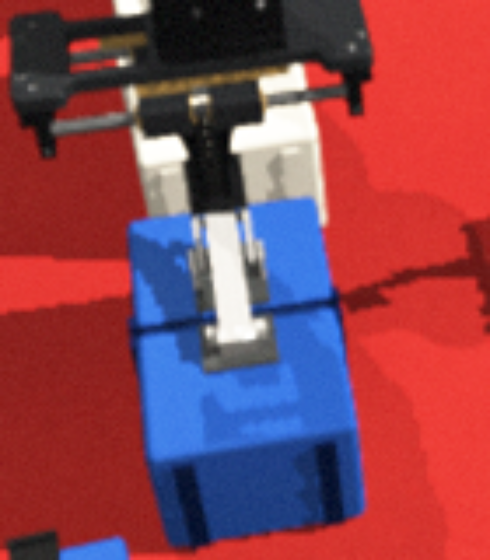

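The lever has tilted about 40° to -x, with the claw still hooked and its end at about (235,340) in the crop. I'll continue the arc down to flat.

Emit:
drive_tool(
  steps=[
    [0,-0.04,0,0.02,0,0,0],
    [0,-0.08,0,0.055,0,0,0],
    [0,-0.115,0,0.09,0,0,0],
    [0,-0.15,0,0.14,0,0,0],
    [0,-0.18,0,0.19,0,0,0],
    [0,-0.205,0,0.255,0,0,0],
    [0,-0.215,0,0.32,0,0,0],
    [0,-0.215,0,0.345,0,0,0],
  ],
)

```text
time_s: 5.25
position: [0.5151, -0.1977, 0.1209]
tcp_rot: [[0.996, 0.091, -0.003], [0.091, -0.996, 0.001], [-0.003, -0.001, -1.0]]
force: [-9.5, 4.8, 37.3]
opening: 0.002
grasp_force: 18.5
```

Emit:
drive_tool(
  steps=[
    [0,0,0,0.01,0,0,0],
    [0,0,0,0.01,0,0,0],
    [0,0,0,0.01,0,0,0],
  ],
)

```text
time_s: 5.55
position: [0.5151, -0.1977, 0.1211]
tcp_rot: [[0.996, 0.091, -0.002], [0.091, -0.996, 0.0], [-0.002, -0.0, -1.0]]
force: [-7.2, 3.0, 25.2]
opening: 0.008
grasp_force: 12.8
```

Emit:
drive_tool(
  steps=[
    [0,0,0,-0.2,0,0,0],
    [0,0,0,-0.5,0,0,0],
    [0,0,0,-0.9,0,0,0],
    [0,0,0,-1,0,0,0],
    [0,0,0,-1,0,0,0],
  ],
)

```text
time_s: 6.05
position: [0.5174, -0.1987, 0.2398]
tcp_rot: [[0.996, 0.09, 0.004], [0.09, -0.996, -0.003], [0.003, 0.003, -1.0]]
force: [0.2, -0.2, -0.7]
opening: 0.004
grasp_force: 0.0
```

```bash
python3 look.py s6
```

```text
t 6.05 tcp in case mm [-71.1  -0.8 239.8] F [ 0.2 -0.2 -0.7]
turn needed [ 0.0019 -0.0022  0.    ]
scene [(-100, 123, 126), (-90, 122, 126), (-80, 121, 124), (-70, 121, 123), (-60, 119, 124), (-50, 119, 121), (-40, 119, 124), (-30, 119, 123), (-20, 120, 122), (-10, 120, 122), (0, 120, 122), (10, 121, 124), (20, 119, 123), (30, 117, 124)]
top [(0, 120, 122), (10, 120, 123), (20, 119, 123), (30, 120, 122)]
```

View pics/s6.png

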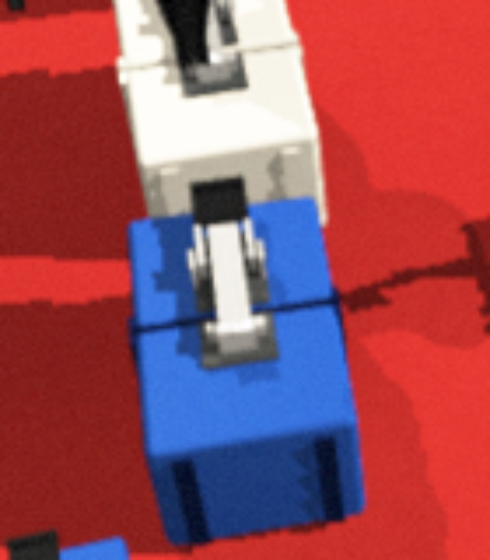

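The lever lies flat: its black end is at about (218,200) in the crop, top at z 121–123. The claw's end, at (240,335), is hooked behind the keeper, and the gap between the halves has narrowed. I'm handing the job in.

```bash
python3 -c "
from h import *
print(order.hand_in())"
```

```text
the job is handed in; nothing more can be done
None
```

The blue case is latched, with its claw hooked behind the keeper and the lever flat in the last camera check; the yellow case was left alone, and I handed the job in about 6 s into the 32 s limit (no verdict came back).

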